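# Build up the sieve stack on the shaker

## Robot

A 6-joint arm with a two-finger parallel gripper is mounted at the origin on a cart in front of the work surface, level with it; the furniture and walls round the work are solid. World frame = base frame: x ahead of the robot, y to its left, z up, the work surface at z = 0. Lengths are in m, angles in rad, forces in N, time in s.
With the tool pointing down it reaches from about 0.3 to 0.775 m from the base axis. Payload 14.6 kg.
Tool frame: the origin (TCP) lies at the very end of the fingers, on their centre line; the grasp point (between the pads) lies 19 mm behind it (ctrl.hold_point_z is the z of the grasp point in the tool frame, in m); z points along the fingers, y is the direction in which the jaws open and shut (so a half turn about z gives the same grasp; the last joint's range is limited). The gripper opens to 94 mm and grips with 3 to 60 N. Pads are 16 mm wide; open, the fingers measure 119 mm over their backs; the gripper's body (75 mm by 177 mm) begins 78 mm behind the grasp point.
Start: joints at [-1.189, 0.3, 1.521, -0, 1.321, -0.067], TCP at [0.239, -0.496, 0.205] pointing down, gripper open.
Joint ranges: [-3.03, 3.03], [-0.79, 2.21], [0.23, 2.52], [-1.04, 4.18], [0, 3.07], [-2.55, 2.55]. Speed limits (rad/s): [2.22, 2.22, 2.57, 3.14, 3.14, 3.14].

## Interface

Orientations are given as [roll, pitch, yaw] about the fixed x, y, z axes, in that order (R = Rz(yaw) Ry(pitch) Rx(roll)).
In Python, from station import ctrl, cams, hand_in gives the robot as it stands.
- The arm moves only by the tool servo_tool, never from a script. Its argument "rows" is a list of rows, each a list of 7 numbers: the shift along the world's x, y, z in m, then the turn, a rotation vector about the world's x, y, z in rad, then the gripper command: -1 is shut, 1 is fully open, values between are in proportion. A call has exactly 8 rows; each row is the pose to reach, as a shift and turn from the pose measured when the call began; what a row does not reach only later rows make up. A row lasts 1/12 s, in which the tool goes at most 41.7 mm and 7.16 degrees, less where a joint would pass 70% of its speed; a pose out of reach is approached as far as the arm can. A call with a gripper value outside its range is refused whole. The fingers move at their own pace and stop on an object; "newtons" is the grip in N (left out, the last holds). Time passes only in rows, so rows that repeat a pose let the fingers close, or fill a call up. It gives the time, the measured TCP pose, the force and the opening at its end, in the units of the state.
- ctrl.get_obs(): the state, without advancing time (a new reading comes with each control period).
- cams.camera(name): name is "side" or "top" or "wrist"; returns a dict with "image" (384x512x3 uint8, red, green, blue), "depth" (384x512 float32, m along the optical axis (not along the pixel's ray), 0 where there is no reading), "fx", "fy", "cx", "cy" (pixels), "rvec" (rotation vector, rad) and "tvec" (3), from world to camera coordinates, as OpenCV has them; the wrist camera has in their place "hand_eye" (4x4, takes a point from camera to tool coordinates, whose origin is the TCP and whose axes are the flange's). Camera axes: x right, y down, z forward; pixel columns grow to the right and rows downward; lengths in m; the calibration is good to about 2 mm. A picture is of the moment at which its call begins: read the wrist's pose just before it.
- hand_in(): hands the job in, once; it reports no verdict.
Trained networks look in a picture, given as the dict that the camera call returned (one of the last four; its "shot" number tells which), for a name from the list of things; names that differ only in an ending like _2 or _b are one class to them, and where a whole thing is asked for, a point or a joint stands for the part that bears it (a point fixed in the world has none). Each returns a list of dicts, best first, with "p" (0 to 1); they miss things now and then, are a little off and sometimes report something else, mostly with a low value. They report only what shows in the picture. A call takes as long as a camera call.
- cams.spot_in(picture, name): "box" ([left, top, right, bottom] as shares, 0 to 1, of the picture: columns of its width, rows of its height, round what is visible of it).
- cams.place_of(picture, name): "at" ([column, row] as shares, 0 to 1, of the picture: columns of its width, rows of its height: a listed point, or the origin of a listed thing).
The state is a dict: "time_s": time; "qpos": joint angles; "joint_vel": joint speeds; "tau": joint torques, N m; "ee_pos": TCP position; "eef_rot": TCP orientation; "force": force on the tool from outside, world axes, zero at the start; "moment": the same for the moment, N m; "grip_width": finger opening in m.
Only numpy, scipy, OpenCV 4.12 (cv2) and the standard library are available. Lean on these libraries where they do the work, as an engineer would, in place of code of your own. Each camera call takes 0.05 s, during which the arm holds its last target.

## Task

Make the sieve stack ready on the sieve shaker for grading a batch of granules: the steel collecting pan goes into the shaker's round seat, then the fine (blue), the medium (green) and the coarse (yellow) sieve, so that the mesh gets coarser upward, and the lid goes on top. Each piece must sit level and fully home in the one below; leave the ointment jars and the brown bottle that stand among the sieves where they are.

Things in the scene. Friction and masses are not known exactly. Their poses are not given: they have to be found in the camera images.
- pan_mid (a point): Collecting pan: bare steel, closed floor. 70 g. Sizes in mm: 36 high, 58 in diameter: below, a 9 high tapered skirt (42 wide at the foot, 50 at its top) and a flat shoulder; above, a 27 high upright wall to grip (1 mm bead near the rim). Open rim 52 inside, 21 deep, takes the next piece's skirt until its shoulder rests on the rim: each piece adds 27. Point: on the axis, half-way up, 18 above the foot. z up.
- sieve_fine_mid (a point): The fine sieve: blue plastic frame, very close steel mesh (2 mm pitch). Shape, size and point as for the pan; about 70 g, mesh 13 mm above its foot.
- sieve_medium_mid (a point): The medium sieve: green plastic frame, steel mesh of 4 mm pitch. Shape, size and point as for the pan; about 70 g, mesh 13 mm above its foot.
- sieve_coarse_mid (a point): The coarse sieve: yellow plastic frame, wide steel mesh of 8 mm pitch. Shape, size and point as for the pan; about 70 g, mesh 13 mm above its foot.
- lid_knob (a point): Lid: white disc 58 mm in diameter with a black round knob. 60 g. 41 mm high: skirt 9 as on the sieves (goes into the coarse sieve's rim until the disc rests on it), disc 6, knob 26 high and 20 in diameter, to be gripped. Point: on the axis, in the knob, 30 above the underside of the skirt, 15 above the disc. z up.
- seat (a point): Seat of the fixed sieve shaker (white, 140 x 130 mm, dials in front, aluminium plate on top): a dark steel ring, 63 outside, 52 inside, 12 deep. Point: centre of its rim, 69 above the worktop; z up. It takes the pan's skirt until the shoulder rests on the ring. Points of the seated pieces stand above this one by: pan 9, fine 36, medium 63, coarse 90, lid 129.
- jar_white_mid (a point): Bystander: white ointment jar, 54 mm in diameter, 47 mm high, loose. Point: on its axis, half-way up.
- jar_red_mid (a point): Bystander: low ointment jar with a red lid, 70 mm in diameter, 37 mm high, loose. Point: on its axis, half-way up.
- bottle_amber_mid (a point): Bystander: brown bottle with a white cap, 38 mm in diameter, 76 mm high, loose. Point: on its axis, half-way up.

How it is judged:
At the end, for the whole second after the job is handed in: Pan in the shaker's seat, on it the fine, then the medium, then the coarse sieve, and the lid on top: every piece within 6 mm of the seat's axis, within 4 mm of its fully seated height and within 0.08 rad of level, released and staying so (horizontal distance between each of pan_mid, sieve_fine_mid, sieve_medium_mid, sieve_coarse_mid, lid_knob and seat below 0.006 m and z of pan_mid in the frame of seat between 0.005 and 0.013 m and angle between each of pan_mid, sieve_fine_mid, sieve_medium_mid, sieve_coarse_mid, lid_knob's own z axis and vertical below 0.08 rad and z of sieve_fine_mid in the frame of seat between 0.032 and 0.04 m and z of sieve_medium_mid in the frame of seat between 0.059 and 0.067 m and z of sieve_coarse_mid in the frame of seat between 0.086 and 0.094 m and z of lid_knob in the frame of seat between 0.125 and 0.133 m); the robot touches nothing.
It fails at once if a jar or the brown bottle among the sieves is shifted by more than 25 mm or knocked over (distance of any of jar_white_mid, jar_red_mid, bottle_amber_mid from where it was at the start of the episode above 0.025 m or angle between any of jar_white_mid, jar_red_mid, bottle_amber_mid's own z axis and vertical above 0.6 rad).
It also fails if it takes over 96 s, if anything falls off the work surface, if the arm or the gripper's body presses on something with over 40 N, if the wrist force passes 120 N, or if a joint passes its speed limit or range.

## Working session

There is one attempt and no reset: what is moved stays moved. The work goes in short steps, Python scripts to look and compute and a tool call to move; the robot and the scene stay as the last step left them, time stands still between calls to the robot, and variables do not carry over. Pictures are saved under pics/ and viewed, and the job is handed in when it is done.

Besides the shell and the picture viewer there is one more tool, called after "Call:" as name([rows], argument=value, ...), one row to a line, values as JSON. servo_tool: Moves the arm, as the interface text tells. Its arguments: {"type":"object","properties":{"rows":{"type":"array"},"newtons":{"type":"number"}},"required":["rows"]}

```bash
ls; mkdir -p pics; cat > h.py <<'E'
from station import ctrl, cams
import numpy as np, cv2
from scipy.spatial.transform import Rotation as R
def shot(n, fn):
    o=ctrl.get_obs(); c=cams.camera(n); cv2.imwrite(f'pics/{fn}.png', c['image'][:,:,::-1])
    if 'rvec' in c:
        Rc=R.from_rotvec(np.ravel(c['rvec'])).as_matrix(); t=np.ravel(c['tvec']); M=Rc.T; p=-Rc.T@t
    else:
        T=np.eye(4); T[:3,:3]=R.from_euler('xyz',o['eef_rot']).as_matrix(); T[:3,3]=o['ee_pos']
        T=T@np.array(c['hand_eye']); M=T[:3,:3]; p=T[:3,3]
    c['M']=M; c['p']=p; return c
def ray(c,u,v): return c['M']@np.array([(u-c['cx'])/c['fx'],(v-c['cy'])/c['fy'],1.])
def onz(c,u,v,z):
    d=ray(c,u,v); return c['p']+d*(z-c['p'][2])/d[2]
def cloud(c):
    d=c['depth']; v,u=np.mgrid[:d.shape[0],:d.shape[1]]
    P=np.stack([(u-c['cx'])/c['fx']*d,(v-c['cy'])/c['fy']*d,d],-1)
    W=P@c['M'].T+c['p']; W[d==0]=np.nan; return W
E
python3 - <<'E'
from h import *
print(ctrl.get_obs(), ctrl.hold_point_z)
names="pan_mid sieve_fine_mid sieve_medium_mid sieve_coarse_mid lid_knob seat jar_white_mid jar_red_mid bottle_amber_mid".split()
zs=[.018,.018,.018,.018,.03,.069,.0235,.0185,.038]
for cn in ("top","side"):
    c=shot(cn,cn+'0'); print(cn,c['p'])
    for n,z in zip(names,zs):
        for r in cams.place_of(c,n)[:2]:
            u,v=r['at'][0]*512,r['at'][1]*384
            print(n,round(r['p'],2),round(u),round(v),onz(c,u,v,z).round(4))
E
```

```text
pics
{'time_s': 0.0, 'qpos': array([-1.18859645e+00,  3.00476801e-01,  1.52157903e+00, -1.66096876e-05,
        1.32067076e+00, -6.65772621e-02]), 'joint_vel': array([ 0.00200222, -0.00094094, -0.00011778, -0.00221729,  0.00049228,
        0.00122834]), 'tau': array([ 1.30960820e-03, -5.31807625e+01, -3.52742636e+01,  7.08904839e-02,
        2.43537506e-02, -1.24676853e-04]), 'ee_pos': array([ 0.2385347 , -0.49529889,  0.20488406]), 'eef_rot': array([-3.14046017e+00, -5.93856672e-05,  4.48781224e-01]), 'force': array([-0.49445926,  0.00891046,  0.44921889]), 'moment': array([ 0.01035131,  0.01801826, -0.04186935]), 'grip_width': 0.09398269477744153} -0.0188
top [ 0.49001096 -0.01615813  1.12684343]
pan_mid 0.69 271 211 [ 0.4893 -0.0253  0.018 ]
pan_mid 0.59 306 152 [ 0.6602 -0.125   0.018 ]
sieve_fine_mid 0.76 256 177 [0.5869 0.0211 0.018 ]
sieve_fine_mid 0.18 219 189 [0.5514 0.1273 0.018 ]
sieve_medium_mid 0.81 317 226 [ 0.4452 -0.1586  0.018 ]
sieve_coarse_mid 0.52 210 227 [0.4403 0.1537 0.018 ]
lid_knob 0.57 217 153 [0.6538 0.1354 0.03  ]
seat 0.75 317 224 [ 0.4546 -0.1512  0.069 ]
seat 0.64 143 195 [0.5272 0.3359 0.069 ]
jar_white_mid 0.5 306 192 [ 0.5432 -0.1246  0.0235]
jar_red_mid 0.74 270 214 [ 0.4797 -0.0222  0.0185]
bottle_amber_mid 0.51 218 186 [0.5574 0.1303 0.038 ]
side [0.52852269 0.97504151 0.53976507]
pan_mid 0.59 219 190 [ 0.6604 -0.1328  0.018 ]
sieve_fine_mid 0.72 235 211 [0.5977 0.0157 0.018 ]
sieve_fine_mid 0.17 285 184 [ 0.4361 -0.1755  0.018 ]
sieve_medium_mid 0.75 284 185 [ 0.4395 -0.1673  0.018 ]
sieve_medium_mid 0.73 223 192 [ 0.6449 -0.1236  0.018 ]
sieve_coarse_mid 0.59 294 236 [0.4351 0.155  0.018 ]
seat 0.8 258 263 [0.5302 0.341  0.069 ]
jar_white_mid 0.85 254 189 [ 0.5406 -0.1246  0.0235]
jar_red_mid 0.76 275 207 [ 0.4781 -0.0089  0.0185]
bottle_amber_mid 0.64 248 222 [0.5577 0.1164 0.038 ]
```

View pics/top0.png

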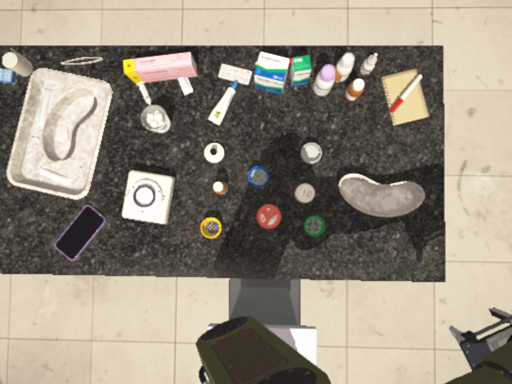

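View pics/side0.png

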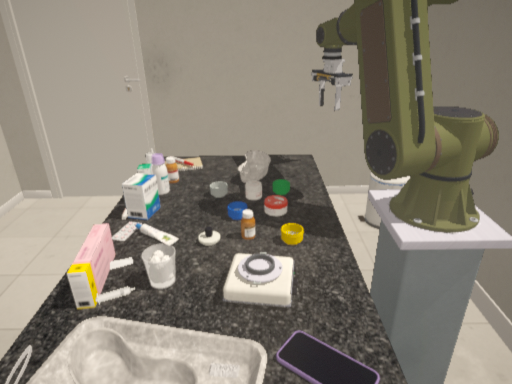

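```bash
cat > m.py <<'E'
from h import *
G={'pan':(.65,-.13,.06,.036,.029),'fine':(.59,.018,.04,.036,.029),'med':(.44,-.16,.045,.036,.029),'coarse':(.44,.154,.045,.036,.029),'lid':(.655,.135,.04,.015,.029),
'jw':(.542,-.124,.045,.047,.027),'jr':(.479,-.02,.05,.037,.035),'bot':(.557,.125,.035,.076,.019)}
from scipy.optimize import least_squares
def fit(W,x,y,r,zlo,zhi):
    m=(np.hypot(W[...,0]-x,W[...,1]-y)<r)&(W[...,2]>zlo)&(W[...,2]<zhi)
    return W[m]
E
python3 - <<'E'
from m import *
for cn in ('top','side'):
    c=shot(cn,cn+'1'); W=cloud(c)
    print(cn,'fx',c['fx'],'table z',np.nanmedian(W[(abs(W[...,0]-.5)<.2)&(abs(W[...,1])<.2),2]))
    for k,(x,y,r,h,rad) in G.items():
        P=fit(W,x,y,r,.008,.3)
        if len(P)<5: print(k,len(P));continue
        print(k,len(P),'z%.3f-%.3f'%(P[:,2].min(),P[:,2].max()),'x',P[:,0].min().round(3),P[:,0].max().round(3),'y',P[:,1].min().round(3),P[:,1].max().round(3),'mid',((P.min(0)+P.max(0))/2)[:2].round(4),'cen',cv2.minEnclosingCircle(P[:,:2].astype(np.float32)))
    P=fit(W,.527,.34,.12,.05,.2)
    print('shaker',P.min(0),P.max(0),len(P))
    P=fit(W,.527,.338,.05,.064,.09); print('ring',P.min(0),P.max(0),len(P),cv2.minEnclosingCircle(P[:,:2].astype(np.float32)), np.histogram(P[:,2],8))
c=shot('top','top2'); im=c['image'][120:260,100:350]; cv2.imwrite('pics/topz.png',cv2.resize(im[:,:,::-1],None,fx=3.2,fy=3.2,interpolation=cv2.INTER_CUBIC))
c=shot('wrist','w0'); print(c['hand_eye'],c['fx'])
E
```

```text
top fx 380.6647777273649 table z -0.00037753999975675967
pan 345 z0.008-0.038 x 0.63 0.688 y -0.166 -0.108 mid [ 0.6591 -0.1371] cen ((0.6589962244033813, -0.13751626014709473), 0.0296586062759161)
fine 277 z0.008-0.039 x 0.562 0.617 y -0.014 0.041 mid [0.5899 0.0131] cen ((0.5899642109870911, 0.013029639609158039), 0.02943977154791355)
med 259 z0.008-0.041 x 0.421 0.478 y -0.178 -0.12 mid [ 0.4497 -0.1494] cen ((0.44945958256721497, -0.14905352890491486), 0.029888667166233063)
coarse 230 z0.008-0.041 x 0.411 0.469 y 0.119 0.177 mid [0.4397 0.148 ] cen ((0.4400814175605774, 0.14868934452533722), 0.02999521605670452)
lid 298 z0.009-0.043 x 0.633 0.687 y 0.117 0.174 mid [0.6601 0.1452] cen ((0.6603849530220032, 0.1450015902519226), 0.028838226571679115)
jw 302 z0.013-0.052 x 0.515 0.569 y -0.145 -0.093 mid [ 0.5421 -0.1191] cen ((0.5422744154930115, -0.11969267576932907), 0.027316438034176826)
jr 480 z0.024-0.042 x 0.439 0.508 y -0.053 0.016 mid [ 0.4736 -0.0185] cen ((0.4743471145629883, -0.017919909209012985), 0.035753536969423294)
bot 163 z0.011-0.079 x 0.538 0.574 y 0.105 0.141 mid
[... 1632 characters left out ...]
.018855981528759003)
shaker [0.47934413 0.28165258 0.05438355] [0.5739371  0.39112415 0.07308212] 1039
ring [0.49624692 0.30429316 0.0640988 ] [0.55635152 0.37081991 0.07308212] 253 ((0.5286937355995178, 0.3374440670013428), 0.033475931733846664) (array([24, 23, 26, 22, 41, 70, 40,  7]), array([0.0640988 , 0.06522172, 0.06634463, 0.06746755, 0.06859046,
       0.06971337, 0.07083629, 0.0719592 , 0.07308212]))
[[ 3.47065469e-04 -9.66086671e-01 -2.58217784e-01  7.30824110e-02]
 [ 9.99999925e-01  3.79627122e-04 -7.62428481e-05 -3.29257704e-04]
 [ 1.71683674e-04 -2.58217738e-01  9.66086730e-01 -1.79202490e-01]
 [ 0.00000000e+00  0.00000000e+00  0.00000000e+00  1.00000000e+00]] 335.23336434709023
```

View pics/topz.png

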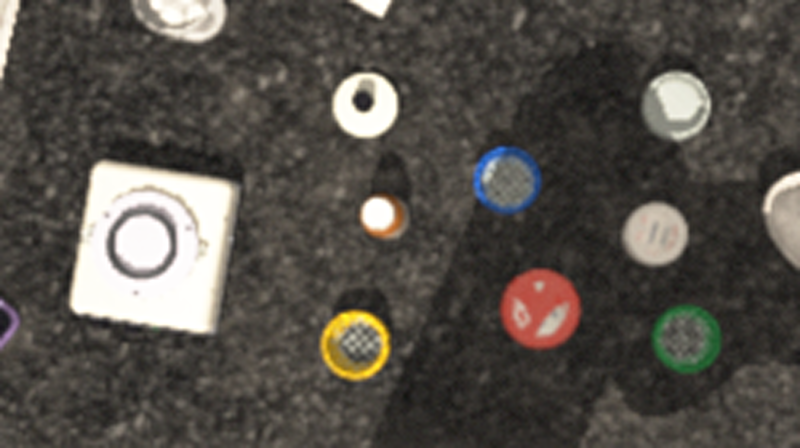

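View pics/w0.png

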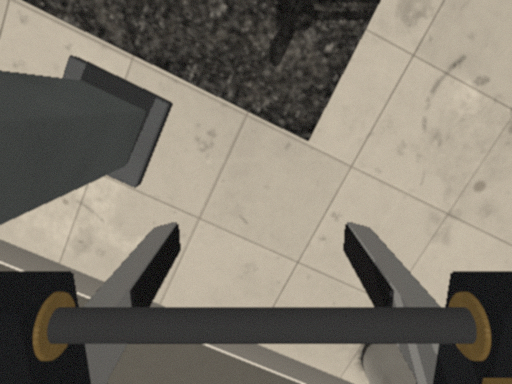

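```bash
python3 - <<'E'
from m import *
c=shot('side','side3');W=cloud(c)
c2=shot('top','top3');W2=cloud(c2)
for x0,x1,y0,y1 in [(.35,.8,-.5,-.2),(.7,.9,-.25,.1),(.7,.9,.1,.45),(.45,.6,.25,.42),(.35,.75,-.2,.25)]:
    for V in (W,W2):
        m=(V[...,0]>x0)&(V[...,0]<x1)&(V[...,1]>y0)&(V[...,1]<y1)&(V[...,2]<.16)
        P=V[m]; print((x0,x1,y0,y1),np.percentile(P[:,2],[90,99,100]).round(3), P[P[:,2].argmax()].round(3))
cv2.imwrite('pics/sz.png',cv2.resize(c['image'][140:310,140:330,::-1],None,fx=3.2,fy=3.2,interpolation=cv2.INTER_CUBIC))
E
```

```text
(0.35, 0.8, -0.5, -0.2) [0.032 0.05  0.053] [ 0.568 -0.347  0.053]
(0.35, 0.8, -0.5, -0.2) [0.006 0.046 0.052] [ 0.538 -0.449  0.052]
(0.7, 0.9, -0.25, 0.1) [0.113 0.133 0.139] [ 0.85  -0.155  0.139]
(0.7, 0.9, -0.25, 0.1) [0.11  0.132 0.138] [ 0.876 -0.171  0.138]
(0.7, 0.9, 0.1, 0.45) [0.076 0.095 0.097] [0.894 0.338 0.097]
(0.7, 0.9, 0.1, 0.45) [0.068 0.092 0.098] [0.9   0.233 0.098]
(0.45, 0.6, 0.25, 0.42) [0.06  0.071 0.073] [0.554 0.345 0.073]
(0.45, 0.6, 0.25, 0.42) [0.058 0.069 0.074] [0.498 0.325 0.074]
(0.35, 0.75, -0.2, 0.25) [0.032 0.059 0.079] [0.545 0.128 0.079]
(0.35, 0.75, -0.2, 0.25) [0.012 0.048 0.079] [0.555 0.129 0.079]
```

View pics/sz.png

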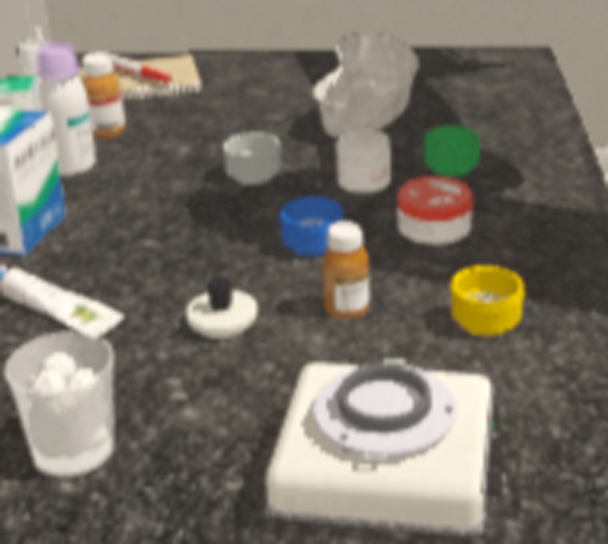

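Call:
servo_tool([
  [0.4215,0.3588,-0.055,0,0,0,1],
  [0.4215,0.3588,-0.055,0,0,0,1],
  [0.4215,0.3588,-0.055,0,0,0,1],
  [0.4215,0.3588,-0.055,0,0,0,1],
  [0.4215,0.3588,-0.055,0,0,0,1],
  [0.4215,0.3588,-0.055,0,0,0,1],
  [0.4215,0.3588,-0.055,0,0,0,1],
  [0.4215,0.3588,-0.055,0,0,0,1],
], newtons=15)

```text
time_s: 1.97
ee_pos: [0.4925, -0.2789, 0.1725]
eef_rot: [3.141, -0.0, 0.449]
force: [0.7, -0.4, 1.7]
grip_width: 0.0939
```

Call:
servo_tool([
  [0.1675,0.1424,-0.0225,0,0,0,1],
  [0.1675,0.1424,-0.0225,0,0,0,1],
  [0.1675,0.1424,-0.0225,0,0,0,1],
  [0.1675,0.1424,-0.0225,0,0,0,1],
  [0.1675,0.1424,-0.0225,0,0,0,1],
  [0.1675,0.1424,-0.0225,0,0,0,1],
  [0.1675,0.1424,-0.0225,0,0,0,1],
  [0.1675,0.1424,-0.0225,0,0,0,1],
])

```text
time_s: 2.63
ee_pos: [0.6601, -0.1359, 0.1493]
eef_rot: [-3.141, 0.001, 0.45]
force: [1.1, 0.6, 0.2]
grip_width: 0.0944
```

```bash
python3 - <<'E'
from m import *
o=ctrl.get_obs(); print(o['ee_pos'],o['eef_rot'],o['qpos'])
c=shot('wrist','w1'); W=cloud(c)
P=fit(W,.66,-.137,.045,.012,.3); print(len(P),P.min(0),P.max(0),cv2.minEnclosingCircle(P[:,:2].astype(np.float32)))
E
```

```text
[ 0.66009886 -0.13592176  0.14929935] [-3.14141211e+00  6.30665226e-04  4.50098946e-01] [-2.57296898e-01  6.24268561e-01  1.18501754e+00 -2.80516230e-04
  1.33290323e+00  8.63466726e-01]
15476 [ 0.62843432 -0.16594653  0.01200222] [ 0.70020026 -0.09208274  0.26621214] ((0.6687977910041809, -0.1326727718114853), 0.0413082130253315)
```

View pics/w1.png

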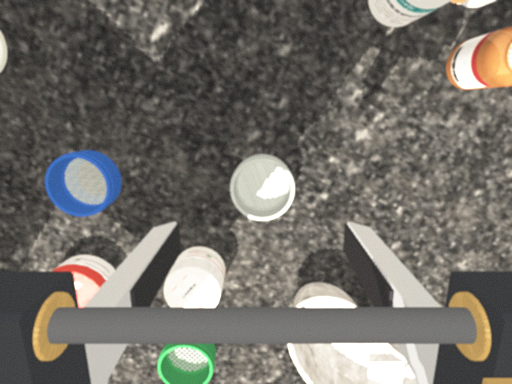

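```bash
cat >> m.py <<'E'
def wfit(c,x,y,rad=.029,zr=(.025,.05),R0=.045):
    W=cloud(c); P=fit(W,x,y,R0,*zr)
    (a,b),r=cv2.minEnclosingCircle(P[:,:2].astype(np.float32))
    print('n',len(P),'mec',round(a,4),round(b,4),round(r,4),'mid',((P.min(0)+P.max(0))/2).round(4),'ztop',np.percentile(P[:,2],95).round(4))
E
python3 - <<'E'
from m import *
c=shot('wrist','w2')
wfit(c,.66,-.137); wfit(c,.5907,.014)
E
```

```text
n 1010 mec 0.6574 -0.1373 0.0299 mid [ 0.6574 -0.1368  0.0316] ztop 0.0369
n 1451 mec 0.5884 0.0139 0.0301 mid [0.5886 0.0136 0.0316] ztop 0.0368
```

Call:
servo_tool([
  [-0.0015,-0.001,-0.04,0,0,0,1],
  [-0.0015,-0.001,-0.08,0,0,0,1],
  [-0.0015,-0.001,-0.115,0,0,0,1],
  [-0.0015,-0.001,-0.132,0,0,0,1],
  [-0.0015,-0.001,-0.138,0,0,0,1],
  [-0.0015,-0.001,-0.138,0,0,0,-0.2],
  [-0.0015,-0.001,-0.138,0,0,0,-1],
  [-0.0015,-0.001,-0.138,0,0,0,-1],
], newtons=15)

```text
time_s: 3.4
ee_pos: [0.6589, -0.1389, 0.0145]
eef_rot: [3.139, -0.003, 0.448]
force: [0.6, 0.0, 0.4]
grip_width: 0.0776
```

Call:
servo_tool([
  [0,0,0,0,0,0,-1],
  [0,0,0,0,0,0,-1],
  [0,0,0,0,0,0,-1],
  [0,0,0,0,0,0,-1],
  [0,0,0,0,0,0,-1],
  [0,0,0,0,0,0,-1],
  [0,0,0.005,0,0,0,-1],
  [0,0,0.02,0,0,0,-1],
])

```text
time_s: 4.07
ee_pos: [0.6578, -0.1386, 0.033]
eef_rot: [3.142, 0.0, 0.448]
force: [-0.6, 0.4, -1.0]
grip_width: 0.0566
```

Call:
servo_tool([
  [0,0,0.04,0,0,0,-1],
  [0,0,0.08,0,0,0,-1],
  [-0.011,0.038,0.105,0,0,0,-1],
  [-0.022,0.076,0.12,0,0,0,-1],
  [-0.033,0.114,0.12,0,0,0,-1],
  [-0.044,0.152,0.12,0,0,0,-1],
  [-0.055,0.19,0.12,0,0,0,-1],
  [-0.066,0.228,0.12,0,0,0,-1],
])

```text
time_s: 4.73
ee_pos: [0.5909, 0.0913, 0.1544]
eef_rot: [3.141, -0.001, 0.448]
force: [0.2, 0.4, -0.4]
grip_width: 0.0566
```

```bash
python3 - <<'E'
from m import *
o=ctrl.get_obs(); print(o['ee_pos'],o['eef_rot'])
c=shot('wrist','w3'); c=shot('side','s4')
cv2.imwrite('pics/s4z.png',cv2.resize(c['image'][100:300,140:380,::-1],None,fx=3,fy=3,interpolation=cv2.INTER_CUBIC))
E
```

```text
[0.59087429 0.09126418 0.15442646] [ 3.14116050e+00 -7.81026183e-04  4.47627206e-01]
```

View pics/w3.png

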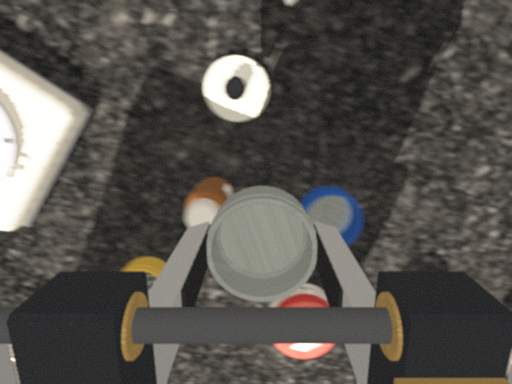

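View pics/s4z.png

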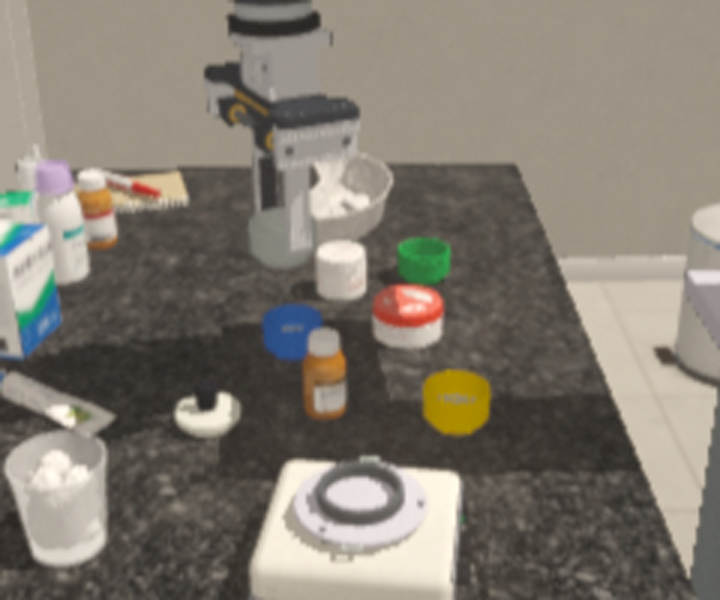

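Call:
servo_tool([
  [-0.0634,0.2447,-0.02,0,0,0,-1],
  [-0.0634,0.2447,-0.02,0,0,0,-1],
  [-0.0634,0.2447,-0.02,0,0,0,-1],
  [-0.0634,0.2447,-0.02,0,0,0,-1],
  [-0.0634,0.2447,-0.02,0,0,0,-1],
  [-0.0634,0.2447,-0.02,0,0,0,-1],
  [-0.0634,0.2447,-0.02,0,0,0,-1],
  [-0.0634,0.2447,-0.02,0,0,0,-1],
])

```text
time_s: 5.5
ee_pos: [0.5262, 0.3409, 0.1349]
eef_rot: [-3.141, -0.001, 0.456]
force: [-0.0, -0.0, -0.7]
grip_width: 0.0565
```

```bash
python3 - <<'E'
from m import *
o=ctrl.get_obs(); print(o['ee_pos'],o['eef_rot'])
c=shot('wrist','w4'); W=cloud(c); x,y,z=o['ee_pos']
v,u=np.mgrid[:384,:512]
ax=o['ee_pos']; Rt=R.from_euler('xyz',o['eef_rot']).as_matrix()
P=fit(W,x,y,.04,z-.02,z+.06); L=(P-ax)@Rt
print(np.histogram(L[:,2],np.arange(-.06,.02,.004)))
Q=L[(abs(L[:,1])<.022)&(L[:,2]<-.005)]
print('rim z tool',np.percentile(Q[:,2],[1,5,20]),'x range',Q[:,0].min(),Q[:,0].max())
c2=shot('top','t4'); c3=shot('side','s5'); cv2.imwrite('pics/s5z.png',cv2.resize(c3['image'][100:330,150:400,::-1],None,fx=3,fy=2.6))
E
```

```text
[0.5262084  0.34092303 0.13490056] [-3.14120413e+00 -1.00232590e-03  4.55889703e-01]
(array([ 440,  406,  371,  353,  323,  305,  277,  245,  244, 1622, 1167,
        959,  540,  616,  679, 5193,   69,    0,    0]), array([-6.00000000e-02, -5.60000000e-02, -5.20000000e-02, -4.80000000e-02,
       -4.40000000e-02, -4.00000000e-02, -3.60000000e-02, -3.20000000e-02,
       -2.80000000e-02, -2.40000000e-02, -2.00000000e-02, -1.60000000e-02,
       -1.20000000e-02, -8.00000000e-03, -4.00000000e-03,  5.55111512e-17,
        4.00000000e-03,  8.00000000e-03,  1.20000000e-02,  1.60000000e-02]))
rim z tool [-0.02161406 -0.02112862 -0.02042662] x range -0.030602478275037863 0.0286864901194527
```

View pics/s5z.png

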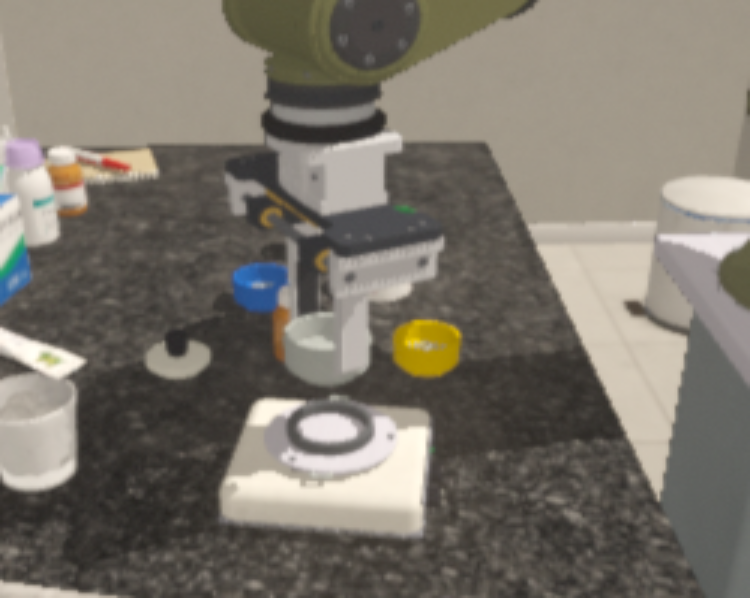

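View pics/w4.png

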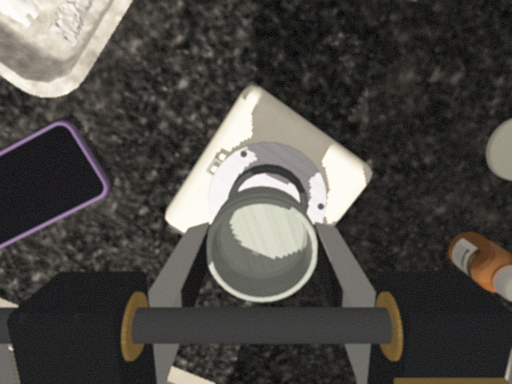

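```bash
python3 - <<'E'
from m import *
o=ctrl.get_obs(); print(o['ee_pos'])
c=shot('wrist','w5'); W=cloud(c)
g=c['image'].astype(int).sum(2)
m=(W[...,2]>.063)&(W[...,2]<.076)&(np.hypot(W[...,0]-.527,W[...,1]-.336)<.04)
P=W[m]; print(len(P),P[:,2].mean())
s=least_squares(lambda q:np.maximum(0,np.hypot(P[:,0]-q[0],P[:,1]-q[1])-.0315)+np.maximum(0,.026-np.hypot(P[:,0]-q[0],P[:,1]-q[1])),[.527,.336],loss='soft_l1',f_scale=.0005)
print(s.x,s.cost)
L=W[(np.hypot(W[...,0]-o['ee_pos'][0],W[...,1]-o['ee_pos'][1])<.04)]
rz=o['ee_pos'][2]+.0215
Q=L[abs(L[:,2]-rz)<.003]; s=least_squares(lambda q:np.maximum(0,np.hypot(Q[:,0]-q[0],Q[:,1]-q[1])-.0295)+np.maximum(0,.026-np.hypot(Q[:,0]-q[0],Q[:,1]-q[1])),o['ee_pos'][:2],loss='soft_l1',f_scale=.0005)
print('pan rim',s.x,len(Q))
E
```

```text
[0.52772439 0.3375311  0.13500296]
827 0.06837885412805132
[0.52418583 0.33588662] 3.526951492362255e-07
pan rim [0.52690738 0.33743296] 2308
```

Call:
servo_tool([
  [-0.0017,-0.0015,-0.02,0,0,0,-1],
  [-0.0017,-0.0015,-0.04,0,0,0,-1],
  [-0.0017,-0.0015,-0.046,0,0,0,-1],
  [-0.0017,-0.0015,-0.05,0,0,0,-1],
  [-0.0017,-0.0015,-0.054,0,0,0,-1],
  [-0.0017,-0.0015,-0.056,0,0,0,-1],
  [-0.0017,-0.0015,-0.058,0,0,0,-1],
  [-0.0017,-0.0015,-0.058,0,0,0,-1],
])

```text
time_s: 6.37
ee_pos: [0.5263, 0.3358, 0.0773]
eef_rot: [-3.142, -0.002, 0.451]
force: [-0.6, 0.0, -1.1]
grip_width: 0.0568
```

Call:
servo_tool([
  [0,0,-0.001,0,0,0,-1],
  [0,0,-0.002,0,0,0,-1],
  [0,0,-0.003,0,0,0,-1],
  [0,0,-0.003,0,0,0,-1],
  [0,0,-0.004,0,0,0,-1],
  [0,0,-0.004,0,0,0,-1],
  [0,0,-0.004,0,0,0,-1],
  [0,0,-0.004,0,0,0,-1],
])

```text
time_s: 7.03
ee_pos: [0.5266, 0.3361, 0.0752]
eef_rot: [-3.141, -0.003, 0.451]
force: [-6.0, -2.6, 14.7]
grip_width: 0.0566
```

```bash
python3 - <<'E'
from h import *
o=ctrl.get_obs(); print(o['ee_pos'],o['force'],o['moment'])
E
```

```text
[0.52662458 0.3361382  0.07518444] [-6.0197817  -2.62357492 14.70839037] [-0.71413482  1.0469987   0.13329381]
```

Call:
servo_tool([
  [-0.001,-0.0005,0,0,0,0,-1],
  [-0.001,-0.0005,0,0,0,0,0.25],
  [-0.001,-0.0005,0,0,0,0,0.5],
  [-0.001,-0.0005,0.001,0,0,0,0.5],
  [-0.001,-0.0005,0.001,0,0,0,0.5],
  [-0.001,-0.0005,0.003,0,0,0,0.5],
  [-0.001,-0.0005,0.02,0,0,0,0.6],
  [-0.001,-0.0005,0.055,0,0,0,0.8],
])

```text
time_s: 7.7
ee_pos: [0.524, 0.3347, 0.1269]
eef_rot: [3.141, 0.004, 0.451]
force: [-0.7, -0.0, -0.6]
grip_width: 0.0788
```

```bash
cat >> m.py <<'E'
def rimfit(c,x,y,z,name=''):
    W=cloud(c); m=(abs(W[...,2]-z)<.008)&(np.hypot(W[...,0]-x,W[...,1]-y)<.035)&(np.hypot(W[...,0]-x,W[...,1]-y)>.02)
    P=W[m]; A=np.c_[P[:,:2]-[x,y],np.ones(len(P))]; k=np.ones(len(P),bool)
    for _ in range(8):
        s=np.linalg.lstsq(A[k],P[k,2],rcond=None)[0]; r=P[:,2]-A@s; k=abs(r)<max(.0012,1.5*np.median(abs(r[k])))
    Q=P[k]
    f=least_squares(lambda q:np.maximum(0,np.hypot(Q[:,0]-q[0],Q[:,1]-q[1])-.0295)+np.maximum(0,.026-np.hypot(Q[:,0]-q[0],Q[:,1]-q[1])),[x,y],loss='soft_l1',f_scale=.0005)
    print(name,'rim n',len(Q),'z',s[2].round(4),'tilt',s[:2].round(3),'c',f.x.round(4))
E
python3 - <<'E'
from m import *
o=ctrl.get_obs(); print(o['ee_pos'],o['force'])
c=shot('wrist','w6'); rimfit(c,.526,.336,.069+.027)
c=shot('side','s6'); rimfit(c,.527,.336,.069+.027); cv2.imwrite('pics/s6z.png',cv2.resize(c['image'][180:330,180:340,::-1],None,fx=4,fy=4))
E
```

```text
[0.52399742 0.33466811 0.12691157] [-0.70339583 -0.048331   -0.63184583]
 rim n 1107 z 0.0959 tilt [0.004 0.003] c [0.5244 0.3355]
 rim n 86 z 0.097 tilt [ 0.001 -0.01 ] c [0.5268 0.3364]
```

View pics/s6z.png

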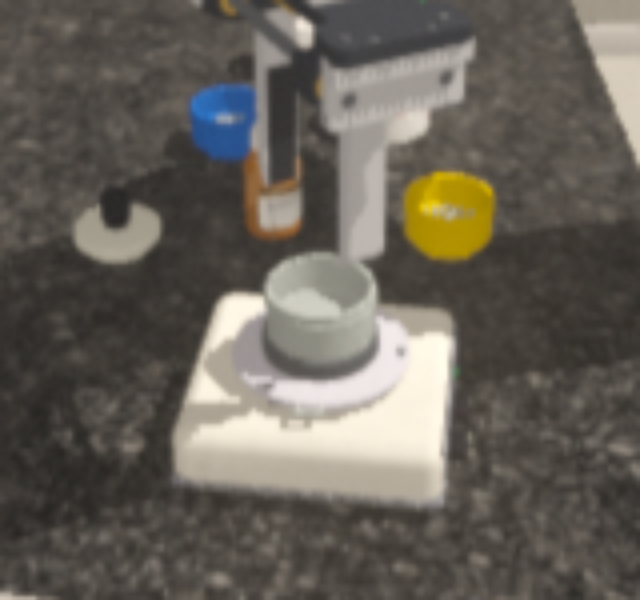

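View pics/w6.png

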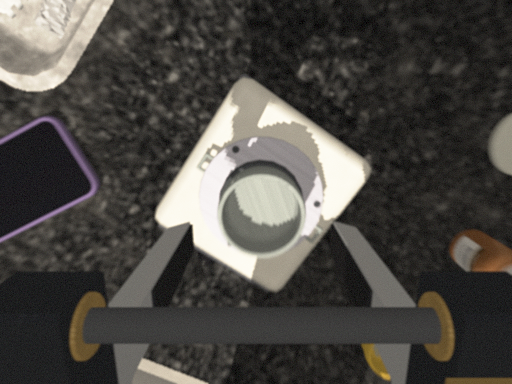

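Call:
servo_tool([
  [0.008,-0.04,0.01,0,0,0,0.9],
  [0.016,-0.08,0.01,0,0,0,0.9],
  [0.025,-0.121,0.01,0,0,0,0.9],
  [0.033,-0.162,0.01,0,0,0,0.9],
  [0.041,-0.203,0.01,0,0,0,0.9],
  [0.049,-0.244,0,0,0,0,0.9],
  [0.057,-0.285,-0.01,0,0,0,0.9],
  [0.065,-0.3207,-0.03,0,0,0,0.9],
])

```text
time_s: 8.47
ee_pos: [0.5928, 0.0165, 0.1083]
eef_rot: [3.141, -0.014, 0.451]
force: [1.2, -0.0, 0.6]
grip_width: 0.0891
```

```bash
python3 - <<'E'
from m import *
o=ctrl.get_obs(); print(o['ee_pos'],o['eef_rot'])
c=shot('wrist','w7'); rimfit(c,.589,.014,.036)
E
```

```text
[0.59277412 0.01649062 0.10828702] [ 3.14050936 -0.01403208  0.45073582]
 rim n 777 z 0.0359 tilt [ 0.    -0.001] c [0.5882 0.0142]
```

```bash
python3 - <<'E'
from m import *
o=ctrl.get_obs(); print(o['ee_pos'],o['eef_rot'])
E
```

```text
[0.59185429 0.01117766 0.1032236 ] [-3.14101212 -0.00833289  0.44719024]
```

Call:
servo_tool([
  [-0.0034,0.003,-0.03,0,0,0,0.9],
  [-0.0034,0.003,-0.06,0,0,0,0.9],
  [-0.0034,0.003,-0.08,0,0,0,0.9],
  [-0.0034,0.003,-0.089,0,0,0,0.9],
  [-0.0034,0.003,-0.089,0,0,0,0.2],
  [-0.0034,0.003,-0.089,0,0,0,-1],
  [-0.0034,0.003,-0.089,0,0,0,-1],
  [-0.0034,0.003,-0.089,0,0,0,-1],
])

```text
time_s: 9.18
ee_pos: [0.5893, 0.0143, 0.0157]
eef_rot: [3.141, -0.01, 0.447]
force: [0.1, 0.7, -0.6]
grip_width: 0.0663
```

Call:
servo_tool([
  [0,0,0,0,0,0,-1],
  [0,0,0,0,0,0,-1],
  [0,0,0,0,0,0,-1],
  [0,0,0,0,0,0,-1],
  [0,0,0.005,0,0,0,-1],
  [0,0,0.03,0,0,0,-1],
  [0,0,0.065,0,0,0,-1],
  [0,0,0.1,0,0,0,-1],
])

```text
time_s: 9.85
ee_pos: [0.5885, 0.0143, 0.1165]
eef_rot: [-3.141, -0.009, 0.447]
force: [1.6, 0.6, -0.7]
grip_width: 0.0585
```

Call:
servo_tool([
  [-0.008,0.04,0.03,-0.004,0.008,0,-1],
  [-0.016,0.08,0.045,-0.004,0.008,0,-1],
  [-0.024,0.12,0.045,-0.004,0.008,0,-1],
  [-0.032,0.16,0.045,-0.004,0.008,0,-1],
  [-0.04,0.2,0.045,-0.004,0.008,0,-1],
  [-0.048,0.24,0.045,-0.004,0.008,0,-1],
  [-0.056,0.28,0.045,-0.004,0.008,0,-1],
  [-0.0635,0.3213,0.045,-0.004,0.008,0,-1],
])

```text
time_s: 10.52
ee_pos: [0.5252, 0.3313, 0.1618]
eef_rot: [-3.141, 0.001, 0.447]
force: [1.0, 0.0, -0.8]
grip_width: 0.0584
```

```bash
cat >> m.py <<'E'
def held(c,o):
    W=cloud(c); x,y,z=o['ee_pos']; Rt=R.from_euler('xyz',o['eef_rot']).as_matrix()
    P=W[np.hypot(W[...,0]-x,W[...,1]-y)<.04]; L=(P-o['ee_pos'])@Rt
    Q=L[(abs(L[:,1])<.022)&(L[:,2]<-.005)&(L[:,2]>-.03)]; rz=np.percentile(Q[:,2],5); print('TCP above foot',.036+rz,'x',Q[:,0].min(),Q[:,0].max())
    rimfit(c,x,y,z-rz,'held')
E
python3 - <<'E'
from m import *
c=shot('wrist','w8'); o=ctrl.get_obs(); print(o['ee_pos'],o['eef_rot'],o['force'])
o=ctrl.get_obs();c=shot('wrist','w9'); held(c,o); print(ctrl.get_obs()['ee_pos'])
E
```

```text
[0.52320532 0.33762501 0.16165953] [-3.13959285e+00  4.88237454e-05  4.51677783e-01] [-1.38293494  5.73040105 -1.53379795]
TCP above foot 0.016016378213161108 x -0.0301388084523843 0.02875790654613116
held rim n 1913 z 0.1808 tilt [-0.01 -0.  ] c [0.5223 0.3376]
[0.52409895 0.33438288 0.16139625]
```

View pics/w9.png

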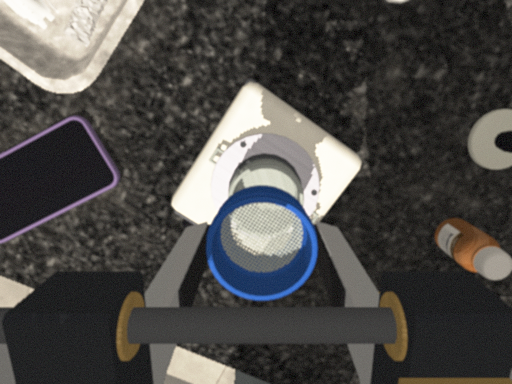

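Call:
servo_tool([
  [0.001,0.0012,-0.02,0,0,0,-1],
  [0.001,0.0012,-0.035,0,0,0,-1],
  [0.001,0.0012,-0.043,0,0,0,-1],
  [0.001,0.0012,-0.049,0,0,0,-1],
  [0.001,0.0012,-0.053,0,0,0,-1],
  [0.001,0.0012,-0.056,0,0,0,-1],
  [0.001,0.0012,-0.057,0,0,0,-1],
  [0.001,0.0012,-0.058,0,0,0,-1],
])

```text
time_s: 11.28
ee_pos: [0.5254, 0.3355, 0.1039]
eef_rot: [-3.14, -0.0, 0.452]
force: [-0.4, -0.4, 1.1]
grip_width: 0.0587
```

Call:
servo_tool([
  [0,0,-0.001,0,0,0,-1],
  [0,0,-0.002,0,0,0,-1],
  [0,0,-0.003,0,0,0,-1],
  [0,0,-0.003,0,0,0,-1],
  [0,0,-0.003,0,0,0,0.25],
  [0,0,-0.002,0,0,0,0.5],
  [0,0,-0.001,0,0,0,0.5],
  [0,0,0.001,0,0,0,0.5],
])

```text
time_s: 11.95
ee_pos: [0.5254, 0.3355, 0.105]
eef_rot: [-3.14, -0.0, 0.452]
force: [-0.1, -0.1, -0.3]
grip_width: 0.0703
```

Call:
servo_tool([
  [0,0,0.001,0,0,0,0.5],
  [0,0,0.005,0,0,0,0.6],
  [0,0,0.03,0,0,0,0.7],
  [0,0,0.055,0,0,0,0.9],
  [0,0,0.055,0,0,0,0.9],
  [-0.012,-0.04,0.055,0,0,0,0.9],
  [-0.024,-0.08,0.055,0,0,0,0.9],
  [-0.03,-0.1,0.055,0,0,0,0.9],
])

```text
time_s: 12.62
ee_pos: [0.4942, 0.2328, 0.1596]
eef_rot: [-3.141, 0.001, 0.452]
force: [1.5, -0.6, 0.2]
grip_width: 0.0893
```

```bash
python3 - <<'E'
from m import *
o=ctrl.get_obs(); print(o['ee_pos'],o['eef_rot'],o['force'])
c=shot('wrist','w10'); rimfit(c,.525,.336,.069+.054)
c=shot('side','s10'); rimfit(c,.527,.336,.069+.054)
o=ctrl.get_obs(); print(o['ee_pos'],o['eef_rot'],o['force'])
E
```

```text
[0.49420203 0.23276098 0.15962027] [-3.14076625e+00  6.90443552e-04  4.51838833e-01] [ 1.54481511 -0.59864649  0.2223382 ]
 rim n 1310 z 0.1229 tilt [-0.001 -0.   ] c [0.5239 0.3348]
 rim n 78 z 0.1233 tilt [ 0.022 -0.018] c [0.5266 0.3362]
[0.4949769  0.2330963  0.16036161] [-3.14070043e+00 -3.21924975e-04  4.49886418e-01] [ 0.15915892  0.0472648  -0.65975778]
```

View pics/w10.png

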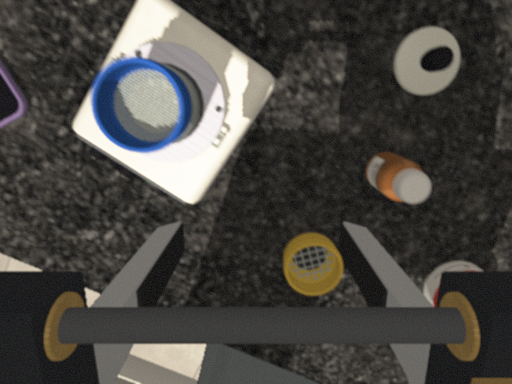

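Call:
servo_tool([
  [-0.005,-0.041,0,0,0,0,0.9],
  [-0.01,-0.082,0,0,0,0,0.9],
  [-0.015,-0.123,-0.01,0,0,0,0.9],
  [-0.02,-0.164,-0.015,0,0,0,0.9],
  [-0.025,-0.204,-0.02,0,0,0,0.9],
  [-0.03,-0.244,-0.03,0,0,0,0.9],
  [-0.035,-0.284,-0.04,0,0,0,0.9],
  [-0.04,-0.324,-0.05,0,0,0,0.9],
])

```text
time_s: 13.38
ee_pos: [0.4551, -0.0914, 0.1104]
eef_rot: [-3.141, -0.001, 0.45]
force: [0.9, 0.4, 0.0]
grip_width: 0.0889
```

Call:
servo_tool([
  [-0.006,-0.036,-0.01,0,0,0,0.9],
  [-0.006,-0.057,-0.01,0,0,0,0.9],
  [-0.006,-0.057,-0.01,0,0,0,0.9],
  [-0.006,-0.057,-0.01,0,0,0,0.9],
  [-0.006,-0.057,-0.01,0,0,0,0.9],
  [-0.006,-0.057,-0.01,0,0,0,0.9],
  [-0.006,-0.057,-0.01,0,0,0,0.9],
  [-0.006,-0.057,-0.01,0,0,0,0.9],
])

```text
time_s: 14.05
ee_pos: [0.4495, -0.1477, 0.1005]
eef_rot: [-3.141, -0.001, 0.452]
force: [-0.7, 0.2, -0.2]
grip_width: 0.0891
```

```bash
python3 - <<'E'
from m import *
o=ctrl.get_obs(); print(o['ee_pos'],o['eef_rot'])
c=shot('wrist','w11'); rimfit(c,.449,-.149,.036)
o=ctrl.get_obs(); print(o['ee_pos'],o['eef_rot'])
E
```

```text
[ 0.44946503 -0.14765911  0.10054613] [-3.14146049e+00 -1.30599068e-03  4.51803813e-01]
 rim n 821 z 0.0359 tilt [ 0.002 -0.   ] c [ 0.4475 -0.1486]
[ 0.44936883 -0.14782066  0.10051986] [-3.14140655e+00 -1.20091576e-03  4.51537133e-01]
```

Target (.448, -.1488, .0145).

Call:
servo_tool([
  [-0.0014,-0.001,-0.03,0,0,0,0.9],
  [-0.0014,-0.001,-0.06,0,0,0,0.9],
  [-0.0014,-0.001,-0.08,0,0,0,0.9],
  [-0.0014,-0.001,-0.0865,0,0,0,0.9],
  [-0.0014,-0.001,-0.0865,0,0,0,0.2],
  [-0.0014,-0.001,-0.0865,0,0,0,-1],
  [-0.0014,-0.001,-0.0865,0,0,0,-1],
  [-0.0014,-0.001,-0.0865,0,0,0,-1],
])

```text
time_s: 14.77
ee_pos: [0.4487, -0.1491, 0.0153]
eef_rot: [3.14, -0.003, 0.452]
force: [-0.2, -0.4, -0.1]
grip_width: 0.0658
```

Call:
servo_tool([
  [0,0,0,0,0,0,-1],
  [0,0,0,0,0,0,-1],
  [0,0,0,0,0,0,-1],
  [0,0,0,0,0,0,-1],
  [0,0,0.005,0,0,0,-1],
  [0,0,0.03,0,0,0,-1],
  [0,0,0.065,0,0,0,-1],
  [0,0,0.1,0,0,0,-1],
])

```text
time_s: 15.43
ee_pos: [0.448, -0.1488, 0.1164]
eef_rot: [3.142, -0.001, 0.452]
force: [0.8, -0.0, -1.0]
grip_width: 0.0578
```

Call:
servo_tool([
  [0.006,0.035,0.02,0,0,0,-1],
  [0.012,0.075,0.03,0,0,0,-1],
  [0.018,0.115,0.04,0,0,0,-1],
  [0.024,0.155,0.05,0,0,0,-1],
  [0.03,0.195,0.06,0,0,0,-1],
  [0.036,0.235,0.07,0,0,0,-1],
  [0.042,0.275,0.072,0,0,0,-1],
  [0.05,0.315,0.072,0,0,0,-1],
])

```text
time_s: 16.1
ee_pos: [0.4979, 0.1684, 0.1898]
eef_rot: [3.141, -0.003, 0.452]
force: [0.5, -1.3, -1.3]
grip_width: 0.0578
```

Call:
servo_tool([
  [0.007,0.04,0,0,0,0,-1],
  [0.013,0.08,0,0,0,0,-1],
  [0.02,0.12,0,0,0,0,-1],
  [0.025,0.15,0,0,0,0,-1],
  [0.027,0.165,0,0,0,0,-1],
  [0.027,0.17,0,0,0,0,-1],
  [0.027,0.17,0,0,0,0,-1],
  [0.027,0.17,0,0,0,0,-1],
])

```text
time_s: 16.77
ee_pos: [0.5248, 0.3375, 0.1898]
eef_rot: [3.141, -0.003, 0.451]
force: [0.9, -0.9, -0.1]
grip_width: 0.0574
```

```bash
python3 - <<'E'
from m import *
o=ctrl.get_obs(); print(o['ee_pos'],o['eef_rot'])
c=shot('wrist','w12'); held(c,o)
o=ctrl.get_obs(); print(o['ee_pos'],o['eef_rot'])
E
```

```text
[0.52475593 0.33751736 0.18976466] [ 3.14099848e+00 -2.62007141e-03  4.51427798e-01]
TCP above foot 0.01558074556298546 x -0.030705766998343487 0.028532506393332265
held rim n 1893 z 0.2094 tilt [-0.001  0.006] c [0.5236 0.3373]
[0.52493272 0.33721185 0.18997682] [ 3.14099249e+00 -3.02454507e-03  4.50805661e-01]
```

View pics/w12.png

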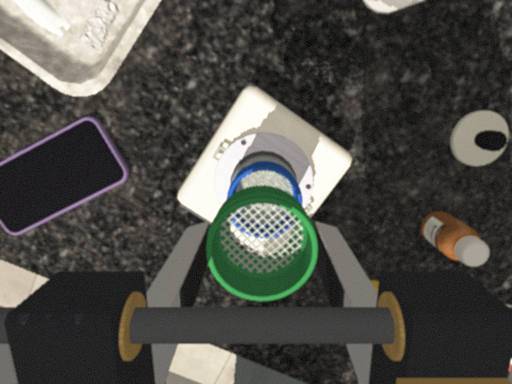

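Call:
servo_tool([
  [0.0003,-0.0015,-0.02,0,0,0,-1],
  [0.0003,-0.0015,-0.037,0,0,0,-1],
  [0.0003,-0.0015,-0.045,0,0,0,-1],
  [0.0003,-0.0015,-0.051,0,0,0,-1],
  [0.0003,-0.0015,-0.054,0,0,0,-1],
  [0.0003,-0.0015,-0.057,0,0,0,-1],
  [0.0003,-0.0015,-0.058,0,0,0,-1],
  [0.0003,-0.0015,-0.059,0,0,0,-1],
])

```text
time_s: 17.48
ee_pos: [0.5254, 0.3358, 0.1315]
eef_rot: [3.141, -0.004, 0.451]
force: [0.5, 1.1, 0.2]
grip_width: 0.0575
```

Call:
servo_tool([
  [0,0,-0.001,0,0,0,-1],
  [0,0,-0.002,0,0,0,-1],
  [0,0,-0.003,0,0,0,-1],
  [0,0,-0.003,0,0,0,-1],
  [0,0,-0.003,0,0,0,0.25],
  [0,0,-0.002,0,0,0,0.5],
  [0,0,-0.001,0,0,0,0.5],
  [0,0,0.001,0,0,0,0.5],
])

```text
time_s: 18.15
ee_pos: [0.5253, 0.3357, 0.1324]
eef_rot: [3.141, -0.003, 0.451]
force: [0.8, 0.0, -0.3]
grip_width: 0.07
```

Call:
servo_tool([
  [0,0,0.001,0,0,0,0.5],
  [0,0,0.005,0,0,0,0.6],
  [0,0,0.03,0,0,0,0.7],
  [0,0,0.055,0,0,0,0.9],
  [0,0,0.055,0,0,0,0.9],
  [-0.012,-0.04,0.055,0,0,0,0.9],
  [-0.024,-0.08,0.055,0,0,0,0.9],
  [-0.03,-0.1,0.055,0,0,0,0.9],
])

```text
time_s: 18.82
ee_pos: [0.4942, 0.2331, 0.1872]
eef_rot: [3.141, -0.003, 0.45]
force: [1.1, 0.3, 0.8]
grip_width: 0.0895
```

```bash
python3 - <<'E'
from m import *
o=ctrl.get_obs(); print(o['ee_pos'],o['eef_rot'],o['force'])
c=shot('wrist','w13'); rimfit(c,.525,.336,.069+.081); rimfit(c,.440,.149,.036,'coarse')
c=shot('side','s13'); rimfit(c,.527,.336,.069+.081)
o=ctrl.get_obs(); print(o['ee_pos'],o['eef_rot'],o['force'])
E
```

```text
[0.4941679  0.23308201 0.18721884] [ 3.14064957e+00 -2.72758717e-03  4.50348461e-01] [1.08490922 0.33908469 0.7948019 ]
 rim n 1347 z 0.1499 tilt [ 0.001 -0.002] c [0.5242 0.3354]
coarse rim n 412 z 0.0359 tilt [-0.005  0.003] c [0.438  0.1494]
 rim n 82 z 0.1481 tilt [-0.078 -0.023] c [0.5267 0.3373]
[0.4949163  0.23337993 0.18794476] [ 3.14078074 -0.00377256  0.44835307] [ 0.34192592 -0.01515486  0.4472493 ]
```

View pics/w13.png

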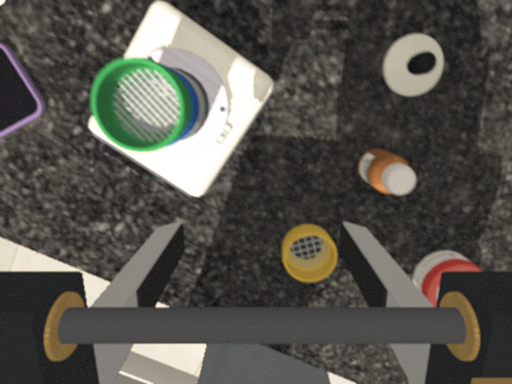

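Call:
servo_tool([
  [-0.022,-0.034,-0.01,0,0,0,0.9],
  [-0.044,-0.066,-0.025,0,0,0,0.9],
  [-0.0565,-0.0844,-0.055,0,0,0,0.9],
  [-0.0565,-0.0844,-0.088,0,0,0,0.9],
  [-0.0565,-0.0844,-0.088,0,0,0,0.9],
  [-0.0565,-0.0844,-0.088,0,0,0,0.9],
  [-0.0565,-0.0844,-0.088,0,0,0,0.9],
  [-0.0565,-0.0844,-0.088,0,0,0,0.9],
])

```text
time_s: 19.58
ee_pos: [0.4397, 0.1499, 0.1017]
eef_rot: [3.14, -0.006, 0.449]
force: [0.6, 0.1, 0.4]
grip_width: 0.0892
```

```bash
python3 - <<'E'
from m import *
o=ctrl.get_obs(); print(o['ee_pos'],o['eef_rot'])
c=shot('wrist','w14'); rimfit(c,.439,.149,.036)
o=ctrl.get_obs(); print(o['ee_pos'],o['eef_rot'])
E
```

```text
[0.43969485 0.14987158 0.1016827 ] [ 3.14027013 -0.00642574  0.44920482]
 rim n 813 z 0.0359 tilt [0.002 0.   ] c [0.438  0.1493]
[0.43949168 0.14973831 0.10147326] [ 3.14028227 -0.00620881  0.44912875]
```

Call:
servo_tool([
  [-0.001,-0.0005,-0.03,-0.0026,0.0054,0,0.9],
  [-0.001,-0.0005,-0.06,-0.0026,0.0054,0,0.9],
  [-0.001,-0.0005,-0.08,-0.0026,0.0054,0,0.9],
  [-0.001,-0.0005,-0.087,-0.0026,0.0054,0,0.9],
  [-0.001,-0.0005,-0.087,-0.0026,0.0054,0,0.2],
  [-0.001,-0.0005,-0.087,-0.0026,0.0054,0,-1],
  [-0.001,-0.0005,-0.087,-0.0026,0.0054,0,-1],
  [-0.001,-0.0005,-0.087,-0.0026,0.0054,0,-1],
])

```text
time_s: 20.3
ee_pos: [0.4393, 0.1495, 0.0158]
eef_rot: [3.14, -0.003, 0.449]
force: [0.2, 0.2, -0.2]
grip_width: 0.0664
```

Call:
servo_tool([
  [0,0,0,0,0,0,-1],
  [0,0,0,0,0,0,-1],
  [0,0,0,0,0,0,-1],
  [0,0,0,0,0,0,-1],
  [0,0,0.005,0,0,0,-1],
  [0,0,0.04,0,0,0,-1],
  [0,0,0.08,0,0,0,-1],
  [0,0,0.12,0,0,0,-1],
])

```text
time_s: 20.97
ee_pos: [0.4385, 0.1493, 0.1373]
eef_rot: [3.14, -0.001, 0.449]
force: [0.6, -0.2, -1.2]
grip_width: 0.0585
```

Call:
servo_tool([
  [0,0,0.04,0,0,0,-1],
  [0.006,0.012,0.075,0,0,0,-1],
  [0.022,0.047,0.083,0,0,0,-1],
  [0.038,0.082,0.083,0,0,0,-1],
  [0.055,0.118,0.083,0,0,0,-1],
  [0.07,0.152,0.083,0,0,0,-1],
  [0.083,0.18,0.083,0,0,0,-1],
  [0.0865,0.1865,0.083,0,0,0,-1],
])

```text
time_s: 21.63
ee_pos: [0.5253, 0.3391, 0.2195]
eef_rot: [3.141, 0.0, 0.451]
force: [-0.7, 0.3, -0.3]
grip_width: 0.0584
```

```bash
python3 - <<'E'
from m import *
c=shot('wrist','w15')
o=ctrl.get_obs(); print(o['ee_pos'],o['eef_rot'])
c=shot('wrist','w15'); held(c,o)
o=ctrl.get_obs(); print(o['ee_pos'],o['eef_rot'])
E
```

```text
[0.52525821 0.33824458 0.21932818] [3.14030636e+00 5.24676999e-04 4.51330175e-01]
TCP above foot 0.016083744696208553 x -0.03128299951985302 0.0280805384076677
held rim n 1899 z 0.2385 tilt [-0.004 -0.   ] c [0.5239 0.3379]
[0.52484794 0.33659676 0.21951532] [3.14007224e+00 6.64032913e-04 4.50619627e-01]
```

Call:
servo_tool([
  [0.0003,-0.0008,-0.02,0,0,0,-1],
  [0.0003,-0.0008,-0.04,0,0,0,-1],
  [0.0003,-0.0008,-0.047,0,0,0,-1],
  [0.0003,-0.0008,-0.053,0,0,0,-1],
  [0.0003,-0.0008,-0.057,0,0,0,-1],
  [0.0003,-0.0008,-0.059,0,0,0,-1],
  [0.0003,-0.0008,-0.06,0,0,0,-1],
  [0.0003,-0.0008,-0.061,0,0,0,-1],
])

```text
time_s: 22.4
ee_pos: [0.5254, 0.3358, 0.1592]
eef_rot: [3.14, -0.0, 0.45]
force: [-0.5, 0.0, -0.9]
grip_width: 0.0587
```

Call:
servo_tool([
  [0,0,-0.001,0,0,0,-1],
  [0,0,-0.002,0,0,0,-1],
  [0,0,-0.003,0,0,0,-1],
  [0,0,-0.003,0,0,0,-1],
  [0,0,-0.003,0,0,0,0.25],
  [0,0,-0.002,0,0,0,0.5],
  [0,0,-0.001,0,0,0,0.5],
  [0,0,0.001,0,0,0,0.5],
])

```text
time_s: 23.07
ee_pos: [0.5253, 0.3358, 0.1602]
eef_rot: [3.14, -0.0, 0.451]
force: [-0.0, 0.1, 0.4]
grip_width: 0.0698
```

Call:
servo_tool([
  [0,0,0.001,0,0,0,0.5],
  [0,0,0.005,0,0,0,0.6],
  [0,0,0.03,0,0,0,0.7],
  [0,0,0.055,0,0,0,0.8],
  [0,0,0.055,0,0,0,0.8],
  [0.012,-0.04,0.055,0,0,0,0.8],
  [0.024,-0.08,0.055,0,0,0,0.8],
  [0.03,-0.1,0.055,0,0,0,0.8],
])

```text
time_s: 23.73
ee_pos: [0.556, 0.2327, 0.2152]
eef_rot: [3.139, -0.0, 0.45]
force: [0.4, 0.3, 0.4]
grip_width: 0.0842
```

```bash
python3 - <<'E'
from m import *
o=ctrl.get_obs(); print(o['ee_pos'],o['eef_rot'],o['force'])
c=shot('wrist','w16'); rimfit(c,.525,.336,.069+.108); wfit(c,.660,.146,zr=(.010,.022),R0=.04); wfit(c,.660,.146,zr=(.03,.05),R0=.03)
c=shot('top','t16'); rimfit(c,.525,.336,.069+.108)
o=ctrl.get_obs(); print(o['ee_pos'],o['eef_rot'],o['force'])
E
```

```text
[0.55602447 0.23272265 0.21524181] [ 3.13946488e+00 -1.85086624e-04  4.49595636e-01] [0.38812013 0.27014773 0.38369863]
 rim n 1131 z 0.1768 tilt [-0.    -0.003] c [0.524  0.3352]
n 1840 mec 0.6583 0.1466 0.0293 mid [0.6582 0.1467 0.0145] ztop 0.0171
n 330 mec 0.6582 0.1468 0.0102 mid [0.658  0.1469 0.0367] ztop 0.042
 rim n 8 z 0.1877 tilt [0.323 0.455] c [0.5266 0.333 ]
[0.55626663 0.23288389 0.21533625] [ 3.13969884e+00 -3.25075977e-04  4.46988080e-01] [-0.62017189  0.69421656  0.09708773]
```

View pics/w16.png

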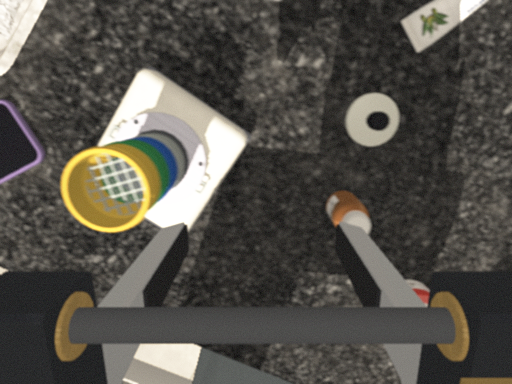

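Call:
servo_tool([
  [0.03,-0.026,-0.01,0,0,0,0.3],
  [0.06,-0.051,-0.02,0,0,0,0.3],
  [0.09,-0.076,-0.035,0,0,0,0.3],
  [0.102,-0.0864,-0.07,0,0,0,0.3],
  [0.102,-0.0864,-0.105,0,0,0,0.3],
  [0.102,-0.0864,-0.115,0,0,0,0.3],
  [0.102,-0.0864,-0.115,0,0,0,0.3],
  [0.102,-0.0864,-0.115,0,0,0,0.3],
])

```text
time_s: 24.5
ee_pos: [0.6584, 0.1476, 0.1018]
eef_rot: [3.14, -0.001, 0.448]
force: [0.7, 0.1, 1.7]
grip_width: 0.0609
```

```bash
python3 - <<'E'
from m import *
o=ctrl.get_obs(); print(o['ee_pos'],o['eef_rot'])
c=shot('wrist','w17'); wfit(c,.658,.146,zr=(.010,.022),R0=.04); wfit(c,.658,.146,zr=(.03,.05),R0=.03)
o=ctrl.get_obs(); print(o['ee_pos'],o['eef_rot'])
E
```

```text
[0.6583651  0.14760711 0.10175837] [ 3.13958354e+00 -1.21423605e-03  4.48008356e-01]
n 3129 mec 0.658 0.1465 0.0292 mid [0.6582 0.1466 0.0142] ztop 0.017
n 566 mec 0.6583 0.1465 0.01 mid [0.6586 0.1466 0.0362] ztop 0.0417
[0.65890071 0.14764872 0.10296557] [ 3.13892871 -0.00331938  0.44809571]
```

View pics/w17.png

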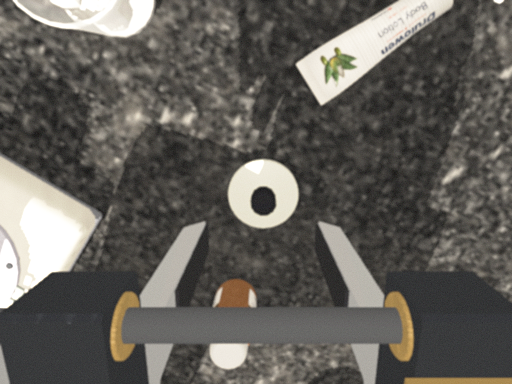

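Call:
servo_tool([
  [-0.0004,-0.001,-0.03,0,0,0,0.3],
  [-0.0004,-0.001,-0.06,0,0,0,0.3],
  [-0.0004,-0.001,-0.078,0,0,0,0.3],
  [-0.0004,-0.001,-0.085,0,0,0,0.2],
  [-0.0004,-0.001,-0.085,0,0,0,-0.2],
  [-0.0004,-0.001,-0.085,0,0,0,-1],
  [-0.0004,-0.001,-0.085,0,0,0,-1],
  [-0.0004,-0.001,-0.085,0,0,0,-1],
])

```text
time_s: 25.22
ee_pos: [0.6594, 0.1469, 0.02]
eef_rot: [3.138, -0.006, 0.448]
force: [0.0, -0.6, -0.1]
grip_width: 0.0334
```

Call:
servo_tool([
  [0,0,0,0,0,0,-1],
  [0,0,0,0,0,0,-1],
  [0,0,0,0,0,0,-1],
  [0,0,0,0,0,0,-1],
  [0,0,0,0,0,0,-1],
  [0,0,0,0,0,0,-1],
  [0,0,0,0,0,0,-1],
  [0,0,0,0,0,0,-1],
])

```text
time_s: 25.88
ee_pos: [0.66, 0.147, 0.0212]
eef_rot: [3.138, -0.008, 0.448]
force: [0.3, -0.2, 6.8]
grip_width: 0.0197
```

Call:
servo_tool([
  [0,0,0.005,0,0,0,-1],
  [0,0,0.015,0,0,0,-1],
  [0,0,0.045,0,0,0,-1],
  [0,0,0.085,0,0,0,-1],
  [0,0,0.125,0,0,0,-1],
  [0,0,0.165,0,0,0,-1],
  [0,0,0.195,0,0,0,-1],
  [0,0,0.215,0,0,0,-1],
])

```text
time_s: 26.55
ee_pos: [0.6603, 0.1471, 0.2414]
eef_rot: [3.136, -0.013, 0.448]
force: [-0.3, 0.2, -0.6]
grip_width: 0.0198
```

```bash
cat >> m.py <<'E'
def heldlid(c,o):
    W=cloud(c); x,y,z=o['ee_pos']; Rt=R.from_euler('xyz',o['eef_rot']).as_matrix()
    P=W[(np.hypot(W[...,0]-x,W[...,1]-y)<.045)]; L=(P-o['ee_pos'])@Rt
    r=np.hypot(L[:,0],L[:,1]); Q=L[(r>.014)&(r<.032)&(L[:,2]>-.012)&(L[:,2]<.015)]
    print(len(Q),np.percentile(Q[:,2],[5,25,50,75,95]))
    A=np.c_[Q[:,:2],np.ones(len(Q))];k=np.ones(len(Q),bool)
    for _ in range(8):
        s=np.linalg.lstsq(A[k],Q[k,2],rcond=None)[0]; e=abs(Q[:,2]-A@s);k=e<max(.001,2*np.median(e[k]))
    print('disc plane tool',s,k.sum(),'x',Q[k,0].min(),Q[k,0].max(),'y',Q[k,1].min(),Q[k,1].max(),cv2.minEnclosingCircle(Q[k,:2].astype(np.float32)))
E
python3 - <<'E'
from m import *
o=ctrl.get_obs(); print(o['ee_pos'],o['eef_rot'],o['force'])
c=shot('wrist','w18'); heldlid(c,o)
o=ctrl.get_obs(); print(o['ee_pos'],o['eef_rot'])
c=shot('side','s18'); cv2.imwrite('pics/s18z.png',cv2.resize(c['image'][40:290,150:350,::-1],None,fx=2.4,fy=2.4))
E
```

```text
[0.66034151 0.14705674 0.24141164] [ 3.13626264 -0.01255732  0.44821006] [-0.33653813  0.22034944 -0.58620467]
3305 [-0.00367917  0.00527289  0.00586854  0.00646956  0.00769218]
disc plane tool [0.00882373 0.00218147 0.00581427] 2412 x -0.030227130509040155 0.027388890140152312 y -0.029115620737264217 0.027966565004038848 ((-0.0014071015175431967, -0.00047375718713738024), 0.02889910899102688)
[0.66110852 0.14716143 0.24449589] [ 3.13512004 -0.01642872  0.44816702]
```

View pics/w18.png

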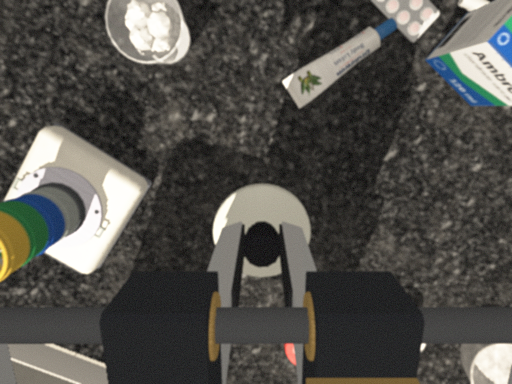

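View pics/s18z.png

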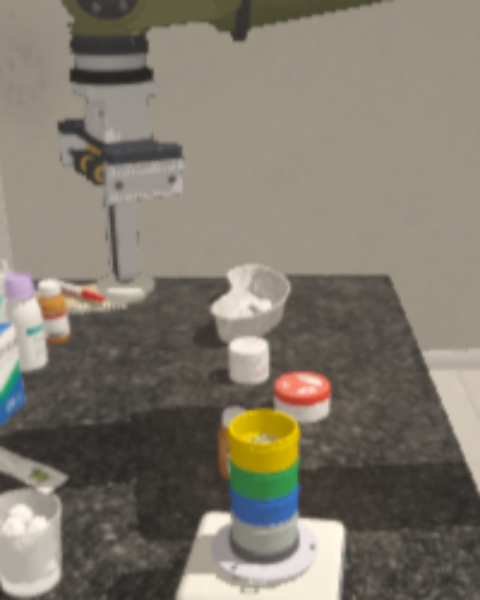

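Call:
servo_tool([
  [-0.023,0.032,-0.01,-0.0012,0.0176,0,-1],
  [-0.046,0.064,-0.015,-0.0012,0.0176,0,-1],
  [-0.069,0.096,-0.02,-0.0012,0.0176,0,-1],
  [-0.092,0.128,-0.02,-0.0012,0.0176,0,-1],
  [-0.115,0.16,-0.02,-0.0012,0.0176,0,-1],
  [-0.13,0.18,-0.02,-0.0012,0.0176,0,-1],
  [-0.136,0.1887,-0.02,-0.0012,0.0176,0,-1],
  [-0.136,0.1887,-0.02,-0.0012,0.0176,0,-1],
])

```text
time_s: 27.32
ee_pos: [0.5236, 0.3373, 0.2208]
eef_rot: [-3.141, 0.003, 0.451]
force: [0.0, -0.0, 0.5]
grip_width: 0.0199
```

```bash
python3 - <<'E'
from m import *
c=shot('wrist','w19')
o=ctrl.get_obs(); print(o['ee_pos'],o['eef_rot'],o['force'])
c=shot('wrist','w19'); heldlid(c,o)
o=ctrl.get_obs(); print(o['ee_pos'],o['eef_rot'],o['joint_vel'])
d=R.from_euler('xyz',[np.pi,0,.45])*R.from_euler('xyz',o['eef_rot']).inv(); print(d.as_rotvec().round(4))
E
```

```text
[0.52468226 0.33592277 0.22086253] [-3.14126126e+00  2.49407676e-03  4.49473487e-01] [ 0.89822904 -0.22788935 -1.09390244]
3304 [-0.00412739  0.00529575  0.00586773  0.0065019   0.00783513]
disc plane tool [0.00833534 0.0024427  0.00581975] 2354 x -0.030223752057940055 0.027355710789381715 y -0.029025884732618946 0.028444734402996847 ((-0.0014432367170229554, -0.00044239958515390754), 0.028914999216794968)
[0.52534685 0.33509416 0.2208989 ] [-3.14131496e+00  2.38168502e-03  4.48065121e-01] [-2.44135433e-02  1.56594168e-03 -5.55160166e-03  6.58056147e-04
 -1.02186716e-05  2.17708211e-04]
[ 0.0008 -0.0023  0.0019]
```

View pics/w19.png

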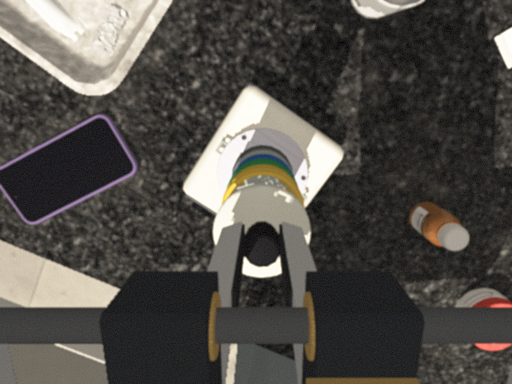

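Call:
servo_tool([
  [0,0.0006,-0.01,0.0008,-0.0023,0,-1],
  [0,0.0006,-0.016,0.0008,-0.0023,0,-1],
  [0,0.0006,-0.02,0.0008,-0.0023,0,-1],
  [0,0.0006,-0.024,0.0008,-0.0023,0,-1],
  [0,0.0006,-0.027,0.0008,-0.0023,0,-1],
  [0,0.0006,-0.029,0.0008,-0.0023,0,-1],
  [0,0.0006,-0.03,0.0008,-0.0023,0,-1],
  [0,0.0006,-0.031,0.0008,-0.0023,0,-1],
])

```text
time_s: 28.08
ee_pos: [0.5254, 0.3357, 0.19]
eef_rot: [3.142, -0.0, 0.448]
force: [-0.4, 0.6, -0.6]
grip_width: 0.0194
```

Call:
servo_tool([
  [0,0,-0.001,0,0,0,-1],
  [0,0,-0.002,0,0,0,-1],
  [0,0,-0.0025,0,0,0,-1],
  [0,0,-0.0025,0,0,0,-1],
  [0,0,-0.0025,0,0,0,-1],
  [0,0,-0.0025,0,0,0,-1],
  [0,0,-0.0025,0,0,0,-1],
  [0,0,-0.0025,0,0,0,-1],
])

```text
time_s: 28.75
ee_pos: [0.5258, 0.336, 0.1891]
eef_rot: [-3.142, -0.003, 0.448]
force: [-1.1, -1.3, 7.9]
grip_width: 0.0198
```

Seated contact at the expected height (0.1888). Release.

Call:
servo_tool([
  [0,0,0,0,0,0,-1],
  [0,0,0,0,0,0,-0.3],
  [0,0,0,0,0,0,0],
  [0,0,0.001,0,0,0,0.2],
  [0,0,0.001,0,0,0,0.2],
  [0,0,0.003,0,0,0,0.2],
  [0,0,0.02,0,0,0,0.2],
  [0,0,0.055,0,0,0,0.2],
])

```text
time_s: 29.42
ee_pos: [0.5247, 0.3353, 0.2408]
eef_rot: [3.141, 0.004, 0.448]
force: [0.0, -0.1, -0.6]
grip_width: 0.0564
```

Call:
servo_tool([
  [0,0,0.02,0,0,0,0.2],
  [-0.01,-0.035,0.03,0,0,0,0.2],
  [-0.02,-0.07,0.03,0,0,0,0.2],
  [-0.03,-0.105,0.03,0,0,0,0.2],
  [-0.03,-0.105,0.03,0,0,0,0.2],
  [-0.03,-0.105,0.03,0,0,0,0.2],
  [-0.03,-0.105,0.03,0,0,0,0.2],
  [-0.03,-0.105,0.03,0,0,0,0.2],
])

```text
time_s: 30.08
ee_pos: [0.4948, 0.2312, 0.2707]
eef_rot: [3.141, 0.005, 0.449]
force: [0.4, 0.7, 0.7]
grip_width: 0.0567
```

```bash
python3 - <<'E'
from m import *
o=ctrl.get_obs(); print(o['ee_pos'],o['eef_rot'],o['force'])
c=shot('wrist','w20'); W=cloud(c)
P=fit(W,.525,.336,.035,.176,.191); print(cv2.minEnclosingCircle(P[:,:2].astype(np.float32)))
r=np.hypot(P[:,0]-.525,P[:,1]-.336); Q=P[(r>.013)&(r<.026)]; A=np.c_[Q[:,:2]-[.525,.336],np.ones(len(Q))]; print('disc plane',np.linalg.lstsq(A,Q[:,2],rcond=None)[0],'expect .183',len(Q))
P=fit(W,.525,.336,.03,.198,.215); print('knob',len(P),cv2.minEnclosingCircle(P[:,:2].astype(np.float32)),P[:,2].max(),'expect .209')
c=shot('side','s20'); cv2.imwrite('pics/s20z.png',cv2.resize(c['image'][100:310,150:350,::-1],None,fx=2.8,fy=2.8))
c=shot('top','t20'); W=cloud(c)
for k in ('jw','jr','bot'):
    x,y,r,h,_=G[k]; P=fit(W,x,y,r,.008,.3); print(k,((P.min(0)+P.max(0))/2)[:2].round(4))
E
```

```text
[0.49484768 0.23118652 0.27066337] [3.14138152 0.00451365 0.44891695] [0.38376794 0.71866373 0.66731056]
((0.5239180326461792, 0.33562108874320984), 0.02937745302915573)
disc plane [-0.00484541 -0.00108525  0.18368282] expect .183 2610
knob 716 ((0.5241340398788452, 0.335357129573822), 0.009993034414947033) 0.21169099059819188 expect .209
jw [ 0.5422 -0.119 ]
jr [ 0.4736 -0.0185]
bot [0.5561 0.1235]
```

View pics/s20z.png

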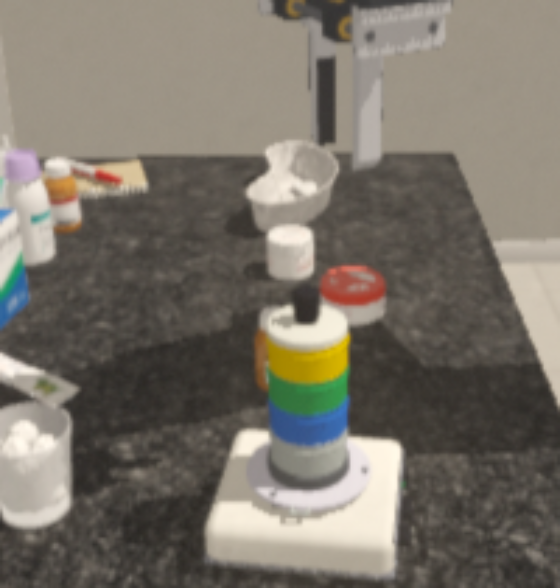

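View pics/w20.png

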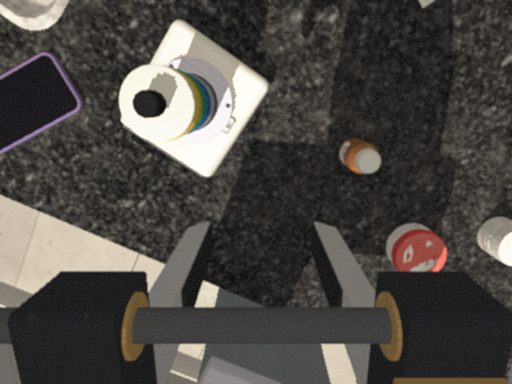

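The stack stands straight, with pan, blue, green, yellow and lid in order. The disc is at z 0.184, level, and the jars and bottle have not moved. The gripper is clear, so I am handing in.

```bash
python3 -c "
from station import hand_in; print(hand_in())"
```

```text
the job is handed in; nothing more can be done
None
```

The stack is built on the shaker and handed in at about 30 s of the 96 s allowed. From the bottom it is pan, fine (blue), medium (green), coarse (yellow), lid.

**Height and level:** after each release I measured the piece's rim with the wrist camera.

| Piece | Rim height measured (m) | Expected (m) |
|---|---|---|
| Pan | 0.096 | 0.096 |
| Fine sieve | 0.123 | 0.123 |
| Medium sieve | 0.150 | 0.150 |
| Coarse sieve | 0.177 | 0.177 |
| Lid (disc top) | 0.184 | 0.183 |

Tilt read 0.005 rad or less for every piece.

**Centring:** by the wrist camera all five pieces are within about 1 mm of each other and of the seat ring.

**Bystanders and gripper:** both jars and the bottle are within 0.5 mm of where they started, seen from the top camera. The gripper was open and about 0.1 m away at hand-in.

**Checks that disagreed:**
- The side and wrist cameras differ by about 2–3 mm in x, roughly the stated calibration error.
- The side camera's fit on the medium sieve's rim read a tilt of 0.078 rad and a height of 0.148 m. It had only 82 points, and the wrist fit with about 1,350 points showed it level.
- The top camera's fit on the coarse sieve's rim had only 8 points, so I ignored it.
- The top of the lid's knob read 0.212 m against 0.209 m expected. That was the single highest point, and the lid's disc read 0.7 mm above its expected height.

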